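# Tip a standing biscuit carton into the packing outline

### The arm

A 6-joint arm with a two-finger parallel gripper is mounted at the origin on a cart in front of the work surface, level with it; the furniture and walls round the work are solid. World frame = base frame: x ahead of the robot, y to its left, z up, the work surface at z = 0. Lengths are in m, angles in degrees, forces in N, time in s.
With the tool pointing down it reaches from about 0.3 to 0.75 m from the base axis. Payload 8.5 kg.
Tool frame: the origin (TCP) lies at the very end of the fingers, on their centre line; the grasp point (between the pads) lies 19 mm behind it; z points along the fingers, y is the line along which they close (so a half turn about z gives the same grasp; the last joint's range is limited). The gripper opens to 85 mm and grips with 20 to 120 N. Pads are 22 mm wide; open, the fingers measure 114 mm over their backs; the gripper's body (76 mm by 85 mm) begins 54 mm behind the grasp point. The pads swing forward as they close: fully open they stand 13 mm farther back than shut.
Start: joints at [-85.904, 21.807, 74.336, -0, 83.858, -12.336], TCP at [0.156, -0.528, 0.201] pointing down, gripper open.
Joint ranges: [-178.18, 178.18], [-50.72, 133.34], [12.68, 142.11], [-81.47, 261.47], [9.98, 163.14], [-165.26, 165.26]. Speed limits (degrees/s): [136.94, 136.94, 180, 180, 180, 180].

### API

Orientations are given as a 3x3 rotation matrix whose columns are the frame's x, y, z axes.
In Python, from rig import env gives the robot as it stands.
- The arm moves only by the tool move_arm, never from a script. Its argument "plan" is a list of rows, each a list of 7 numbers: the turn, a rotation vector about the tool's x, y, z in degrees, then the shift along the tool's x, y, z in cm, then the gripper command: -1 is shut, 1 is fully open, values between are in proportion. In form: [[ax, ay, az, tx, ty, tz, jaw], ...]. A call has 1 to 5 rows; each row is the pose to reach, as a shift and turn from the pose commanded when the call began, along the tool's axes at that moment; what a row does not reach only later rows make up. A row lasts 1/10 s, in which the tool goes at most 50 mm and 8.59 degrees, less where a joint would pass 70% of its speed; a pose out of reach is approached as far as the arm can. A call with a gripper value outside its range is refused whole. The fingers move at their own pace and stop on an object; "squeeze" is the grip in N (left out, the last holds). Time passes only in rows, so rows that repeat a pose let the fingers close. It gives the time, the measured TCP pose, the force, the opening and the grip force at its end, in the units of the state.
- env.observe(): the state, without advancing time (a new reading comes with each control period).
- env.get_image(name): name is "scene" or "top"; returns a dict with "color" (420x560x3 uint8, red, green, blue), "fov_y" (degrees; the focal length in pixels is half the picture's height over the tangent of half this angle, whatever the lens; pixels are square), "cx", "cy" (the principal point, pixels), "R" (3x3) and "t" (3): a world point X has camera coordinates R X + t. Camera axes: x right, y down, z forward; pixel columns grow to the right and rows downward; lengths in m; the calibration is good to about 2 mm. A picture is of the moment at which its call begins. There is no depth.
- env.close_job(): hands the job in; it is judged then, once.
Trained networks look in a picture, given as the dict that the camera call returned (one of the last four; its "shot" number tells which), for a name from the list of things; names that differ only in an ending like _2 or _b are one class to them, and where a whole thing is asked for, a point or a joint stands for the part that bears it (a point fixed in the world has none). Each returns a list of dicts, best first, with "conf" (0 to 1); they miss things now and then, are a little off and sometimes report something else, mostly with a low value. They report only what shows in the picture. A call takes as long as a camera call.
- env.outline_of(target, picture): "mask" (420x560 bool, what is visible of it) and "bbox" ([centre column, centre row, width, height] in pixels, round what is visible of it).
- env.tip_of(target, picture): "pixel" ([column, row] in pixels: a listed point, or the origin of a listed thing).
The state is a dict: "time_s": time; "q": joint angles; "qvel": joint speeds; "joint_efforts": joint torques, N m; "position": TCP position; "tool_rot": TCP orientation; "ft_force": force on the tool from outside, world axes, zero at the start; "wrist_torque": the same for the moment, N m; "grip_width": finger opening in m; "gripper_force": force on a finger pad.
Only numpy, scipy, OpenCV 4.12 (cv2) and the standard library are available. Lean on these libraries where they do the work, as an engineer would, in place of code of your own. Each camera call takes 0.05 s, during which the arm holds its last target. There are 200 camera calls.

### The job

The standing biscuit carton is to lie flat inside the white outline on the packing sheet, but a cake slice is in the way. First push the slice to the right until it is fully out of the outline, then push the carton high on its near broad face so that it tips over away from the robot and comes to rest flat on its broad side, inside the outline. Only push with the fingers: do not lift or carry anything, keep the slice upright, and leave the bundt cake and the cookies where they are.

Things in the scene. Friction and masses are not known exactly. Their poses are not given: they have to be found in the camera images.
- outline: Thin grey packing sheet flush on the counter (under 1 mm, no edge to catch on), 215 x 145 mm, with a white outline whose inside is 185 mm along the sheet's x and 115 mm along its y; the line is 6 mm wide. Origin: centre of the outline, at counter height. +x points away from the robot (the way the carton is to fall), +y left, -y right, z up.
- carton: Rigid closed brown carton with a green band, about 220 g, standing on end across the near end of the outline, broad faces toward and away from the robot: 36 mm thick (x), 80 wide (y), 120 tall (z). Origin: centre of its foot, about 75 mm short of the outline's centre; its +x is nearly the sheet's +x. Tipped over its far lower edge it lands inside the outline.
- carton_foot (a point): centre of the carton's 36 x 80 mm foot face (on the counter while it stands)
- carton_mid (a point): centre of the carton's volume, 60 mm above the foot while it stands
- carton_top (a point): centre of the carton's 36 x 80 mm top face, 120 mm from the foot
- slice: Cake slice in a stiff clear band, red top with cream: a rigid block of about 95 g, 70 mm (x) by 106 mm (y), flat sides 34 mm high, 49 mm with the cream. It stands upright in the outline beyond the carton, its long side roughly along the sheet's x. Origin: centre of its underside; z up.
- slice_corner0 (a point): lower corner of the slice at (-35, -53) mm in the slice's x and y, at its underside
- slice_corner1 (a point): lower corner of the slice at (-35, 53) mm in the slice's x and y, at its underside
- slice_corner2 (a point): lower corner of the slice at (35, -53) mm in the slice's x and y, at its underside
- slice_corner3 (a point): lower corner of the slice at (35, 53) mm in the slice's x and y, at its underside
- bundt: Bystander: loose chocolate bundt cake with pink icing on a gold card, 104 mm across, 84 mm tall, standing beyond the far end of the sheet. Origin: centre of its underside. (Fixed cakes and a card holder up to 210 mm high stand far to the left of the work; travel above them.)
- cookie_1: Bystander: loose chocolate chip cookie, 68 mm across, 15 mm thick, on the low tray (rim about 10 mm high) to the left of the sheet, the nearer of the two loose ones. Origin: centre of its underside.
- cookie_3: Bystander: loose chocolate chip cookie, 68 mm across, 15 mm thick, on the same tray, farther from the robot. Origin: centre of its underside.

How it is judged (in metres and radians):
On the way, in this order (a step that is already met when the one before it is completed fails the run):
1. the slice is out of the outline to the right while the carton still stands (y of each of slice_corner0, slice_corner1, slice_corner2, slice_corner3 in the frame of outline below -0.0555 m and angle between carton's own z axis and vertical below 0.15 rad), for 0.2 s.
2. the carton lies flat inside the outline ((angle between carton's own x axis and vertical below 0.1 rad or angle between carton's own x axis and vertical above 3.0416 rad) and x of carton_foot in the frame of outline between -0.0985 and 0.0985 m and y of carton_foot in the frame of outline between -0.0245 and 0.0245 m and x of carton_top in the frame of outline between -0.0985 and 0.0985 m and y of carton_top in the frame of outline between -0.0245 and 0.0245 m), for 0.2 s.
At the end, for the whole second after the job is handed in: The carton rests flat on a broad side (0.1 rad) inside the outline or on its white line (middles of its end faces within 98.5 mm along, 24.5 mm across of its centre). The slice rests upright on the counter, all lower corners at least 55.5 mm right of the outline's long axis, not touching the carton (all of step 2 and y of each of slice_corner0, slice_corner1, slice_corner2, slice_corner3 in the frame of outline below -0.0555 m and height (world z) of carton_mid below 0.022 m and height (world z) of slice below 0.006 m and angle between slice's own z axis and vertical below 0.1 rad and linear speed of each of carton, slice below 0.02 m/s and contact force between carton and slice below 0.05 N).
It fails at once if the carton is lifted (its middle more than 80 mm up) (height (world z) of carton_mid above 0.08 m).
It fails at once if the slice is lifted (15 mm) or tipped (0.4 rad) (height (world z) of slice above 0.015 m or angle between slice's own z axis and vertical above 0.4 rad).
It fails at once if the bundt cake or a loose cookie is moved by more than 15 mm (distance of any of bundt, cookie_1, cookie_3 from where it was at the start of the episode above 0.015 m).
It also fails if it takes over 64 s, if anything falls off the work surface, if the arm or the gripper's body presses on something with over 40 N, if the wrist force passes 120 N, or if a joint passes its speed limit or range.

## Working session

There is one attempt and no reset: what is moved stays moved. The work goes in short steps, Python scripts to look and compute and a tool call to move; the robot and the scene stay as the last step left them, time stands still between calls to the robot, and variables do not carry over. Pictures are saved under pics/ and viewed, at most 10 in all, crops included, and the job is handed in when it is done.

Besides the shell and the picture viewer there is one more tool, called after "Request:" as name(argument=value, ...) on one line, values as JSON. move_arm: Moves the arm, as the interface text tells. Its arguments: {"type":"object","properties":{"plan":{"type":"array"},"squeeze":{"type":"number"}},"required":["plan"]}

```bash
mkdir -p pics
cat > h.py <<'E'
import numpy as np, cv2
from rig import env
def ray(p,uv):
    f=p["color"].shape[0]/2/np.tan(np.radians(p["fov_y"])/2)
    R=np.array(p["R"]);t=np.array(p["t"])
    return -R.T@t, R.T@np.array([(uv[0]-p["cx"])/f,(uv[1]-p["cy"])/f,1])
def atz(p,uv,z=0):
    c,d=ray(p,uv); return c+d*(z-c[2])/d[2]
def save(p,n): cv2.imwrite("pics/"+n,p["color"][:,:,::-1])
Z={"carton_top":.12,"carton_mid":.06}
def tips(p,names):
    for n in names:
        for r in env.tip_of(n,p)[:1]:
            print(n,round(r["conf"],2),np.round(r["pixel"],1),np.round(atz(p,r["pixel"],Z.get(n,0)),4)[:2])
E
python3 - <<'E'
from h import *
for n in("top","scene"):
    p=env.get_image(n);save(p,n+"0.png");c,d=ray(p,(280,210));print(n,c,d)
    tips(p,["outline","carton","carton_mid","carton_top","slice","slice_corner0","slice_corner1","slice_corner2","slice_corner3","bundt","cookie_1"])
s=env.observe();print(s["time_s"],s["position"],s["tool_rot"],s["grip_width"])
E
```

```text
top [ 0.38499459 -0.25954125  0.93157827] [ 0.21391995  0.01475851 -0.97693168]
outline 0.81 [328.8 269.5] [ 0.4679 -0.3424]
carton 0.46 [322.3 170.4] [ 0.6731 -0.3333]
carton_mid 0.28 [229.8 240.6] [ 0.5172 -0.152 ]
carton_top 0.76 [342.  307.1] [ 0.3935 -0.3528]
slice 0.61 [341.  246.6] [ 0.5135 -0.3679]
slice_corner0 0.97 [325.6 221.2] [ 0.5655 -0.338 ]
slice_corner1 0.97 [325.6 221.2] [ 0.5655 -0.338 ]
slice_corner2 0.97 [325.6 221.2] [ 0.5655 -0.338 ]
slice_corner3 0.97 [325.6 221.2] [ 0.5655 -0.338 ]
bundt 0.6 [321.8 171.6] [ 0.6705 -0.3322]
cookie_1 0.97 [240.4 177.2] [ 0.6587 -0.1634]
scene [0.00768718 0.21084613 0.53590334] [ 0.64913073 -0.57020609 -0.50356202]
carton 0.63 [362.2 273.7] [ 0.3955 -0.3494]
carton_mid 0.81 [363.3 250.4] [ 0.3959 -0.3444]
carton_top 0.87 [367.2 224.9] [ 0.3934 -0.3437]
bundt 0.67 [271.  221.6] [ 0.6712 -0.3425]
cookie_1 0.91 [217. 252.] [ 0.6547 -0.1733]
1.2 [ 0.15558412 -0.5274981   0.20080439] [[ 9.59160865e-01  2.82861157e-01  9.90825402e-06]
 [ 2.82861156e-01 -9.59160863e-01  7.95387760e-05]
 [ 3.20020397e-05 -7.34878211e-05 -9.99999997e-01]] 0.08533970848735888
```

View pics/top0.png

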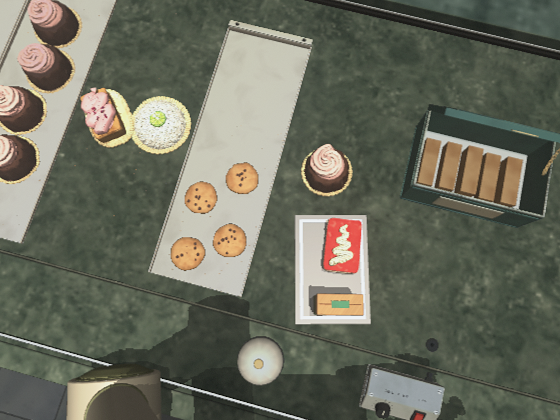

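View pics/scene0.png

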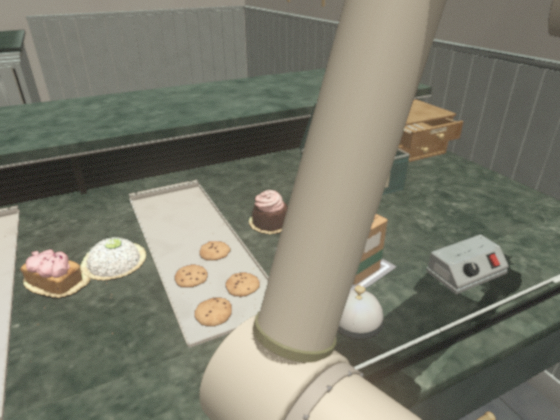

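Top view: the sheet spans (295,214)–(370,323), with the carton at its near end (340,304), the slice at (342,246), the bundt at (327,170), and a white dome near (260,360). In the scene view the arm hides the slice.

Run:
```python
from h import *
p=env.get_image("top")
c=p["color"]
cv2.imwrite("pics/crop.png",cv2.resize(c[190:380,230:450],None,fx=3,fy=3,interpolation=cv2.INTER_CUBIC)[:,:,::-1])
for n,z in(("outline",0),("slice",.034),("carton",.12),("bundt",.0)):
    for r in env.outline_of(n,p)[:2]:
        m=r["mask"].astype(np.uint8)
        cs,_=cv2.findContours(m,cv2.RETR_EXTERNAL,cv2.CHAIN_APPROX_NONE)
        q=max(cs,key=len)[:,0].astype(float)
        w=np.array([atz(p,u,z)[:2] for u in q]).astype(np.float32)
        rc=cv2.minAreaRect(w);print(n,round(r["conf"],2),r["bbox"],np.round(rc[0],4),np.round(rc[1],4),rc[2]);print(np.round(cv2.boxPoints(rc),3).tolist())
# red mask of slice
hsv=cv2.cvtColor(c,cv2.COLOR_RGB2HSV)
b=hsv.copy()
m=((hsv[...,1]>150)&(hsv[...,2]>100)&((hsv[...,0]<8)|(hsv[...,0]>172))).astype(np.uint8)
m[:200]=0;m[290:]=0;m[:,:290]=0;m[:,380:]=0
q=cv2.findNonZero(m)[:,0].astype(float)
w=np.array([atz(p,u,.034)[:2] for u in q],np.float32);rc=cv2.minAreaRect(w);print("red",rc)
```

```text
outline 0.95 [333.9, 271.3, 78.1, 109.8] [ 0.4715 -0.3492] [0.1444 0.2138] 89.81381225585938
[[0.36399999260902405, -0.42100000381469727], [0.578000009059906, -0.421999990940094], [0.5789999961853027, -0.2770000100135803], [0.36500000953674316, -0.2770000100135803]]
slice 0.85 [342.9, 245.7, 39.3, 58.6] [ 0.5119 -0.3661] [0.0713 0.1064] 83.22239685058594
[[0.45500001311302185, -0.39500001072883606], [0.5609999895095825, -0.40799999237060547], [0.5690000057220459, -0.3370000123977661], [0.46299999952316284, -0.3240000009536743]]
carton 0.95 [339.8, 304.1, 50.8, 21.1] [ 0.3996 -0.3472] [0.0842 0.0384] 89.81754302978516
[[0.3799999952316284, -0.3889999985694885], [0.4189999997615814, -0.3889999985694885], [0.4189999997615814, -0.3050000071525574], [0.38100001215934753, -0.3050000071525574]]
bundt 0.9 [325.2, 168.2, 55.3, 49.7] [ 0.6718 -0.3427] [0.1051 0.1061] 30.742956161499023
[[0.6000000238418579, -0.3240000009536743], [0.6539999842643738, -0.41499999165534973], [0.7440000176429749, -0.3610000014305115], [0.6899999976158142, -0.27000001072883606]]
red ((0.5127401947975159, -0.3666267991065979), (0.06643615663051605, 0.10063336044549942), 83.01121520996094)
```

View pics/crop.png

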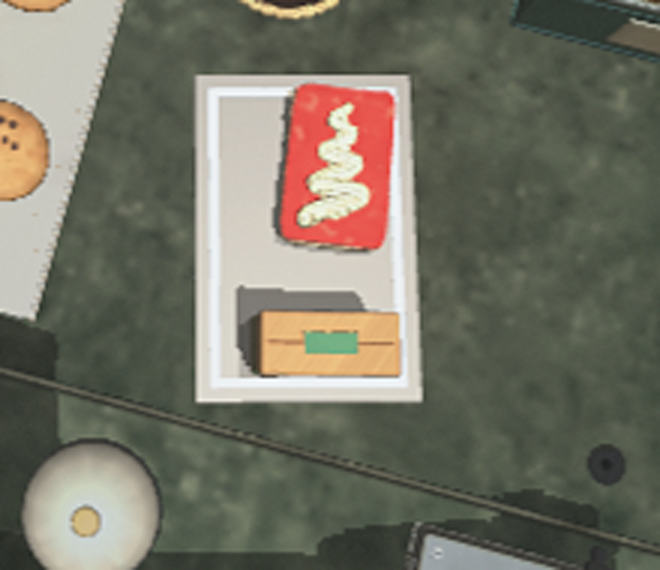

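Request:
move_arm(plan=[[0,0,-8.2,4.6,-1.6,0,0.4],[0,0,-16.4,9.2,-3.2,0,0.4],[0,0,-24.6,13.9,-4.9,0,0.4],[0,0,-32.8,18.5,-6.5,0,0.4],[0,0,-41,23.2,-8.1,0,0.4]])

```text
time_s: 1.95
position: [0.3565, -0.3829, 0.201]
tool_rot: [[0.534, 0.846, 0.0], [0.846, -0.534, -0.0], [-0.0, 0.0, -1.0]]
ft_force: [-0.3, -0.7, -0.0]
grip_width: 0.0599
gripper_force: 0.0
```

Request:
move_arm(plan=[[0,0,-8.2,4.5,1.8,0,0.4],[0,0,-16.3,9.1,3.6,0,0.4],[0,0,-24.5,13.6,5.4,0,0.4],[0,0,-32.6,18.2,7.3,0,0.4],[0,0,-32.6,18.2,7.3,2,0.4]])

```text
time_s: 2.45
position: [0.5193, -0.2671, 0.1824]
tool_rot: [[-0.01, 1.0, 0.005], [1.0, 0.01, -0.002], [-0.003, 0.005, -1.0]]
ft_force: [0.5, -0.7, -0.8]
grip_width: 0.0599
gripper_force: 0.0
```

Run:
```python
from h import *
p=env.get_image("scene");save(p,"s1.png")
tips(p,["slice","slice_corner0","slice_corner1","carton_top","carton_mid"])
s=env.observe();print(s["time_s"],s["position"],s["tool_rot"],s["grip_width"])
```

```text
slice 0.59 [325.9 241.9] [ 0.5219 -0.3778]
slice_corner0 0.91 [321.3 228. ] [ 0.569  -0.4123]
slice_corner1 0.91 [321.3 228. ] [ 0.569  -0.4123]
carton_top 0.58 [364.1 222. ] [ 0.4037 -0.3476]
carton_mid 0.83 [366.1 247.5] [ 0.3984 -0.3561]
2.75 [ 0.51432299 -0.27107266  0.18178873] [[ 1.20773353e-03  9.99998807e-01  9.62832145e-04]
 [ 9.99998892e-01 -1.20689454e-03 -8.71482488e-04]
 [-8.70319411e-04  9.63883597e-04 -9.99999157e-01]] 0.05993286162056244
```

View pics/s1.png

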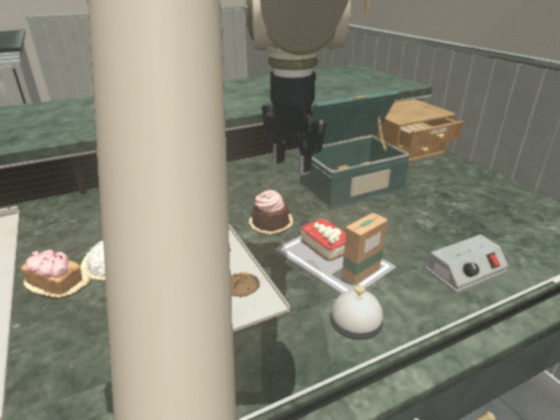

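The scene view shows the slice at (327,240), the carton at (365,248) and the gripper clear above, left of the slice. I'll descend beside the slice's left face.

Request:
move_arm(plan=[[0,0,0,0,0,4.5,0.4],[0,0,0,0,0,9,0.4],[0,0,0,0,0,13,0.4],[0,0,0,0,0,15.5,0.4],[0,0,0,0,0,16.6,0.4]])

```text
time_s: 3.25
position: [0.5136, -0.2705, 0.0133]
tool_rot: [[0.001, 1.0, -0.002], [1.0, -0.001, 0.002], [0.002, -0.002, -1.0]]
ft_force: [0.7, -0.3, 0.0]
grip_width: 0.0596
gripper_force: 0.0
```

Request:
move_arm(plan=[[0,0,0,-2,0,0,0.4],[0,0,0,-3,0,0,0.4],[0,0,0,-4,0,0,0.4],[0,0,0,-5,0,0,0.4],[0,0,0,-6,0,0,0.4]])

```text
time_s: 3.75
position: [0.5149, -0.3313, 0.0155]
tool_rot: [[-0.0, 1.0, 0.001], [1.0, 0.0, -0.001], [-0.001, 0.001, -1.0]]
ft_force: [-0.5, -0.1, 0.5]
grip_width: 0.0598
gripper_force: 0.0
```

Request:
move_arm(plan=[[0,0,0,-1,0,0,0.4],[0,0,0,-2,0,0,0.4],[0,0,0,-3,0,0,0.4],[0,0,0,-4,0,0,0.4],[0,0,0,-5,0,0,0.4]])

```text
time_s: 4.25
position: [0.5148, -0.3809, 0.0148]
tool_rot: [[-0.001, 1.0, -0.0], [1.0, 0.001, 0.0], [0.0, -0.0, -1.0]]
ft_force: [-0.1, -0.2, 0.4]
grip_width: 0.0596
gripper_force: 0.0
```

Request:
move_arm(plan=[[0,0,0,-1,0,0,0.4],[0,0,0,-2,0,0,0.4],[0,0,0,-3,0,0,0.4],[0,0,0,-3.7,0,0,0.4],[0,0,0,-3.7,0,0,0.4]])

```text
time_s: 4.75
position: [0.5146, -0.4181, 0.0147]
tool_rot: [[0.0, 1.0, 0.0], [1.0, -0.0, -0.0], [-0.0, 0.0, -1.0]]
ft_force: [-1.0, -0.2, -0.9]
grip_width: 0.0594
gripper_force: 0.0
```

Run:
```python
from h import *
p=env.get_image("top");save(p,"t2.png")
for n,z in(("slice",.034),("carton",.12),("outline",0)):
    for r in env.outline_of(n,p)[:1]:
        cs,_=cv2.findContours(r["mask"].astype(np.uint8),cv2.RETR_EXTERNAL,cv2.CHAIN_APPROX_NONE)
        w=np.array([atz(p,u,z)[:2] for u in max(cs,key=len)[:,0].astype(float)],np.float32)
        rc=cv2.minAreaRect(w);print(n,round(r["conf"],2),rc);print(np.round(cv2.boxPoints(rc),3).tolist())
p=env.get_image("scene");tips(p,["slice","carton_top","carton_mid"])
```

```text
outline 0.92 ((0.5426381826400757, -0.3084844946861267), (0.06514915823936462, 0.07156772911548615), 89.8666000366211)
[[0.5070000290870667, -0.3409999907016754], [0.578000009059906, -0.3409999907016754], [0.578000009059906, -0.2759999930858612], [0.5070000290870667, -0.2759999930858612]]
slice 0.92 [325.8 244.9] [ 0.514  -0.3691]
carton_top 0.92 [368.8 222.3] [ 0.3971 -0.3532]
carton_mid 0.98 [363.7 247.7] [ 0.4011 -0.3521]
```

View pics/t2.png

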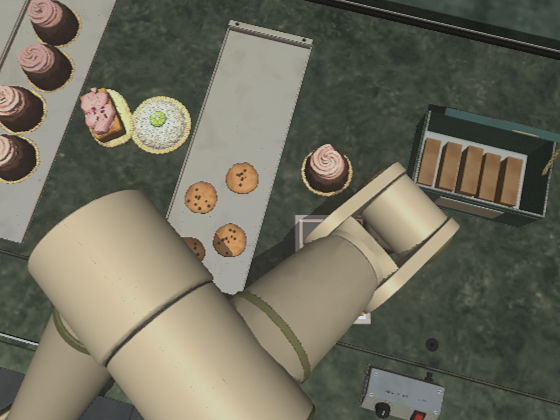

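Top view: the arm hides the work area. I'll check the scene view, since the network reports the slice unmoved.

Run:
```python
from h import *
p=env.get_image("scene")
cv2.imwrite("pics/s3.png",cv2.resize(p["color"][130:330,220:460],None,fx=3,fy=3,interpolation=cv2.INTER_CUBIC)[:,:,::-1])
s=env.observe();print(s["time_s"],s["ft_force"],s["position"])
```

```text
5.2 [-0.49342665 -0.00348691  0.040598  ] [ 0.51481189 -0.4168848   0.01487401]
```

View pics/s3.png

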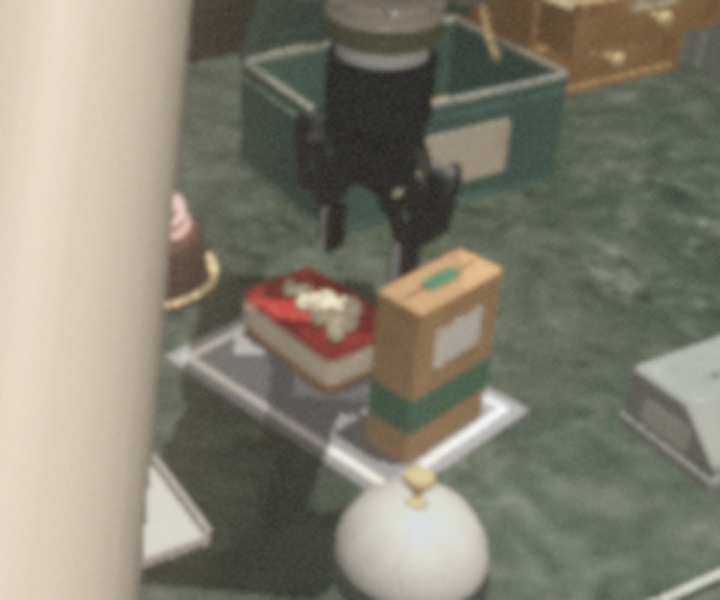

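Run:
```python
from h import *
p=env.get_image("scene")
f=210/np.tan(np.radians(p["fov_y"])/2);print(f,p["cx"],p["cy"],p["R"],p["t"],[k for k in p])
def pr(X): c=np.array(p["R"])@X+p["t"];return np.round([p["cx"]+f*c[0]/c[2],p["cy"]+f*c[1]/c[2]],0)
for X in ([.515,-.271,.182],[.485,-.271,.182],[.545,-.271,.182],[.515,-.417,.015],[.485,-.417,.015],[.545,-.417,.015],[.485,-.417,.06],[.364,-.421,0],[.364,-.277,0],[.579,-.277,0],[.578,-.422,0]): print(X,pr(np.array(X)))
print(env.observe())
```

```text
416.5387092001453 278.6255754466584 213.47292615227187 [[-0.66101126 -0.75032172 -0.00902439]
 [-0.37809184  0.3434278  -0.85971152]
 [ 0.64815946 -0.56486694 -0.51070016]] [0.16811995 0.39121831 0.38780341] ['color', 'fov_y', 'cx', 'cy', 'R', 't', 'shot']
[0.515, -0.271, 0.182] [294. 185.]
[0.485, -0.271, 0.182] [306. 191.]
[0.545, -0.271, 0.182] [284. 180.]
[0.515, -0.417, 0.015] [340. 231.]
[0.485, -0.417, 0.015] [350. 237.]
[0.545, -0.417, 0.015] [330. 226.]
[0.485, -0.417, 0.06] [352. 219.]
[0.364, -0.421, 0] [396. 266.]
[0.364, -0.277, 0] [351. 298.]
[0.579, -0.277, 0] [276. 248.]
[0.578, -0.422, 0] [321. 225.]
{'time_s': 5.25, 'q': array([-4.92213950e+01,  4.24624801e+01,  6.88494329e+01,  2.25681354e-04,
        6.86876849e+01, -4.92654955e+01]), 'qvel': array([-0.06198792,  0.01223736,  0.01117667, -0.04547376,  0.01446784,
        0.07821337]), 'joint_efforts': array([ 2.99303792e-02, -5.92448723e+01, -1.98172259e+01,  6.19819039e-04,
        1.12954735e-03,  2.68013318e-04]), 'position': array([ 0.51480797, -0.41695884,  0.01487629]), 'tool_rot': array([[-7.68267482e-04,  9.99999705e-01,  7.36230187e-06],
       [ 9.99999705e-01,  7.68267504e-04, -2.91746551e-06],
       [-2.92312087e-06,  7.36005830e-06, -1.00000000e+00]]), 'ft_force': array([ 0.01086771,  0.56144074, -0.50066588]), 'wrist_torque': array([0.0083932 , 0.01596391, 0.00830626]), 'gripper_force': 0.0, 'grip_width': 0.05976616089764011}
```

The projected TCP at (340,231) should have fingertips at (350,237)/(330,226), but they show about 13–17 px higher. So the true tips are about 30–45 mm above the reported TCP, and they passed over the slice. I'll go back left and find the real height by touch.

Request:
move_arm(plan=[[0,0,0,0,0,-4,0.4],[0,0,0,4.5,0,-4,0.4],[0,0,0,9,0,-4,0.4],[0,0,0,13.5,0,-4,0.4],[0,0,0,14.2,0,0,0.4]])

```text
time_s: 5.75
position: [0.5169, -0.2725, 0.0189]
tool_rot: [[-0.004, 1.0, 0.007], [1.0, 0.004, -0.005], [-0.005, 0.007, -1.0]]
ft_force: [0.7, -0.6, -0.6]
grip_width: 0.0598
gripper_force: 0.0
```

Request:
move_arm(plan=[[0,0,0,0,0,0.5,0.4],[0,0,0,0,0,1,0.4],[0,0,0,0,0,1.5,0.4],[0,0,0,0,0,1.8,0.4],[0,0,0,0,0,1.8,0.4]])

```text
time_s: 6.25
position: [0.5147, -0.2759, -0.003]
tool_rot: [[0.0, 1.0, 0.0], [1.0, -0.0, -0.0], [-0.0, 0.0, -1.0]]
ft_force: [1.1, 0.1, -0.9]
grip_width: 0.06
gripper_force: 0.0
```

Run:
```python
from h import *
p=env.get_image("scene")
cv2.imwrite("pics/s4.png",cv2.resize(p["color"][100:330,220:420],None,fx=2.6,fy=2.6,interpolation=cv2.INTER_CUBIC)[:,:,::-1])
f=210/np.tan(np.radians(p["fov_y"])/2)
s=env.observe();print(s["time_s"],s["ft_force"],s["position"])
for x in(-.037,.037):
  X=s["position"]+[x,0,0];c=np.array(p["R"])@X+p["t"];u=np.array([p["cx"]+f*c[0]/c[2],p["cy"]+f*c[1]/c[2]]);print(u,(u-[220,100])*2.6)
```

```text
6.3 [ 0.42061079 -0.36531719  0.22337043] [ 0.51476074 -0.27572323 -0.00288013]
[307.4878435  271.15957676] [227.46839311 445.01489958]
[283.38186536 255.18315194] [164.79284993 403.47619503]
```

View pics/s4.png

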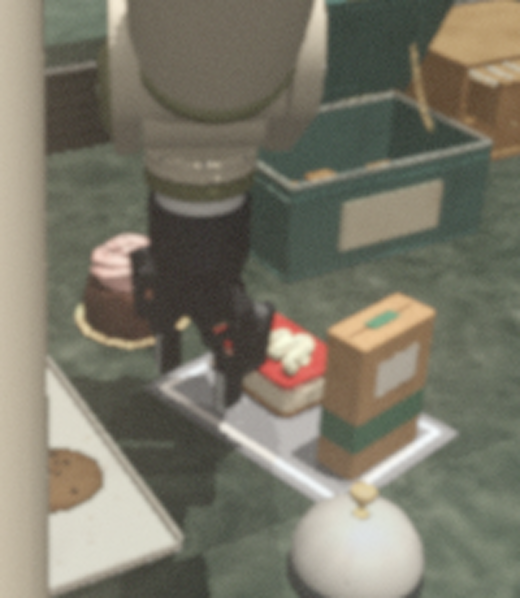

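Crop: the fingertips at (225,405) and (168,372) sit left of the slice, still 28–36 mm above where the reported TCP projects. I'll go a bit lower while watching force.

Request:
move_arm(plan=[[0,0,0,0,0,0.5,0.4],[0,0,0,0,0,1,0.4],[0,0,0,0,0,1.5,0.4],[0,0,0,0,0,1.7,0.4],[0,0,0,0,0,1.7,0.4]])

```text
time_s: 6.8
position: [0.5145, -0.275, -0.0206]
tool_rot: [[-0.001, 1.0, -0.001], [1.0, 0.001, 0.0], [0.0, -0.001, -1.0]]
ft_force: [-0.1, 0.7, 0.7]
grip_width: 0.0598
gripper_force: 0.0
```

Request:
move_arm(plan=[[0,0,0,-2,0,0,0.4],[0,0,0,-3.5,0,0,0.4],[0,0,0,-4.5,0,0,0.4],[0,0,0,-5.5,0,0,0.4],[0,0,0,-6.5,0,0,0.4]])

```text
time_s: 7.3
position: [0.5146, -0.341, -0.0202]
tool_rot: [[-0.0, 1.0, -0.0], [1.0, 0.0, 0.0], [0.0, -0.0, -1.0]]
ft_force: [0.7, 1.6, 0.1]
grip_width: 0.0599
gripper_force: 0.3
```

Run:
```python
from h import *
p=env.get_image("scene");tips(p,["slice","carton_top","carton_mid"])
s=env.observe();print(s["time_s"],s["ft_force"],s["position"])
```

```text
slice 0.75 [328.4 240.7] [ 0.5214 -0.3855]
carton_top 0.77 [363.2 222.1] [ 0.4046 -0.346 ]
carton_mid 0.73 [361.4 248.8] [ 0.4018 -0.3459]
7.5 [-0.98965047  0.78409999 -0.03770926] [ 0.5146168  -0.34008952 -0.02028955]
```

Contact (about 1.6 N), and the slice is moving. I'll continue the push.

Request:
move_arm(plan=[[0,0,0,-1,0,0,0.4],[0,0,0,-2,0,0,0.4],[0,0,0,-3,0,0,0.4],[0,0,0,-4,0,0,0.4],[0,0,0,-5,0,0,0.4]])

```text
time_s: 8.0
position: [0.5147, -0.3911, -0.0201]
tool_rot: [[-0.0, 1.0, 0.0], [1.0, 0.0, -0.0], [-0.0, 0.0, -1.0]]
ft_force: [0.0, 1.7, 1.6]
grip_width: 0.0598
gripper_force: 0.5
```

Request:
move_arm(plan=[[0,0,0,-0.8,0,0,0.4],[0,0,0,-1.5,0,0,0.4],[0,0,0,-2.2,0,0,0.4],[0,0,0,-2.8,0,0,0.4],[0,0,0,-3,0,0,0.4]])

```text
time_s: 8.5
position: [0.5147, -0.4207, -0.0202]
tool_rot: [[-0.0, 1.0, 0.0], [1.0, 0.0, -0.0], [-0.0, 0.0, -1.0]]
ft_force: [0.1, 1.2, 1.6]
grip_width: 0.0599
gripper_force: 0.5
```

Run:
```python
from h import *
p=env.get_image("scene");tips(p,["slice","carton_top","carton_mid"])
s=env.observe();print(s["time_s"],s["ft_force"],s["position"])
```

```text
slice 0.82 [352.5 227.2] [ 0.5216 -0.4698]
carton_top 0.85 [366.7 222.1] [ 0.4002 -0.3509]
carton_mid 0.86 [365.1 249. ] [ 0.3965 -0.3507]
8.7 [0.47214737 0.05457298 0.19230695] [ 0.51473757 -0.41997986 -0.02026294]
```

The slice's left edge is now about y = -0.433, clear of the outline (limit -0.4045). Next I retreat, rise and swing round behind the carton.

Request:
move_arm(plan=[[0,0,0,1,0,0,0.4],[0,0,0,2,0,-4,0.4],[0,0,0,2,0,-9,0.4],[0,0,0,2,0,-14,0.4],[0,0,0,2,0,-19,0.4]])

```text
time_s: 9.2
position: [0.5146, -0.3988, 0.1719]
tool_rot: [[-0.001, 1.0, -0.0], [1.0, 0.001, 0.0], [0.0, -0.0, -1.0]]
ft_force: [0.8, -0.2, -0.5]
grip_width: 0.0598
gripper_force: 0.0
```

Request:
move_arm(plan=[[0,0,8.5,1,-4.5,0,0.1],[0,0,17,2,-9,0,-0.2],[0,0,25.5,3,-13,0,-0.3],[0,0,34,4,-17.5,0,-0.3],[0,0,42.5,5.3,-20.5,0,-0.3]])

```text
time_s: 9.7
position: [0.3076, -0.3456, 0.1698]
tool_rot: [[0.68, 0.733, -0.0], [0.733, -0.68, 0.0], [-0.0, -0.0, -1.0]]
ft_force: [1.0, -0.6, 1.4]
grip_width: 0.03
gripper_force: 0.0
```

Request:
move_arm(plan=[[0,0,8.5,0,0,0,-0.3],[0,0,17,0,0,0,-0.3],[0,0,25.5,0,0,0,-0.3],[0,0,34,0,0,0,-0.3],[0,0,42.5,0,0,0,-0.3]])

```text
time_s: 10.2
position: [0.3098, -0.3463, 0.1698]
tool_rot: [[0.997, 0.082, 0.0], [0.082, -0.997, 0.0], [0.0, -0.0, -1.0]]
ft_force: [-0.7, 0.4, 0.4]
grip_width: 0.0298
gripper_force: 0.0
```

Request:
move_arm(plan=[[0,0,5,0,0,0,-0.3],[0,0,5,0,0,3,-0.3],[0,0,5,0,0,6,-0.3],[0,0,5,0,0,9,-0.3],[0,0,5,0,0,10,-0.3]])

```text
time_s: 10.7
position: [0.3092, -0.3452, 0.0678]
tool_rot: [[1.0, 0.001, -0.002], [0.001, -1.0, 0.004], [-0.002, -0.004, -1.0]]
ft_force: [0.5, 1.0, 0.5]
grip_width: 0.0296
gripper_force: 0.0
```

Run:
```python
from h import *
p=env.get_image("scene")
cv2.imwrite("pics/s5.png",cv2.resize(p["color"][100:330,220:500],None,fx=2.6,fy=2.6,interpolation=cv2.INTER_CUBIC)[:,:,::-1])
f=210/np.tan(np.radians(p["fov_y"])/2)
s=env.observe();print(s["time_s"],s["ft_force"],s["position"],s["tool_rot"],s["grip_width"])
for y in(-.022,.022):
  X=s["position"]+[0,y,0];c=np.array(p["R"])@X+p["t"];u=np.array([p["cx"]+f*c[0]/c[2],p["cy"]+f*c[1]/c[2]]);print((u-[220,100])*2.6)
tips(p,["slice","carton_top","carton_mid"])
p=env.get_image("top")
for n,z in(("slice",.034),("carton",.12),("outline",0)):
    for r in env.outline_of(n,p)[:1]:
        cs,_=cv2.findContours(r["mask"].astype(np.uint8),cv2.RETR_EXTERNAL,cv2.CHAIN_APPROX_NONE)
        w=np.array([atz(p,u,z)[:2] for u in max(cs,key=len)[:,0].astype(float)],np.float32)
        rc=cv2.minAreaRect(w);print(n,round(r["conf"],2),rc);print(np.round(cv2.boxPoints(rc),3).tolist())
```

```text
10.75 [-0.05671605  0.12388549 -1.55303793] [ 0.30918929 -0.34545559  0.06766422] [[ 9.99997496e-01  9.45773600e-04 -2.02810876e-03]
 [ 9.53966196e-04 -9.99991375e-01  4.04236970e-03]
 [-2.02426810e-03 -4.04429433e-03 -9.99989773e-01]] 0.02989840924755273
[492.23288357 423.00415314]
[455.14676842 449.54784532]
slice 0.21 [327.  226.6] [ 0.5641 -0.4268]
carton_top 0.96 [367. 221.] [ 0.4023 -0.3544]
carton_mid 0.64 [363.1 247. ] [ 0.4034 -0.3531]
slice 0.56 ((0.5152608156204224, -0.46415549516677856), (0.07339899241924286, 0.10346025228500366), 89.86549377441406)
[[0.46299999952316284, -0.5009999871253967], [0.5669999718666077, -0.5009999871253967], [0.5669999718666077, -0.42800000309944153], [0.46399998664855957, -0.4269999861717224]]
carton 0.96 ((0.3995722830295563, -0.34698471426963806), (0.083684541285038, 0.035065896809101105), 89.8180160522461)
[[0.38199999928474426, -0.3889999985694885], [0.4169999957084656, -0.3889999985694885], [0.4169999957084656, -0.3050000071525574], [0.38199999928474426, -0.3050000071525574]]
outline 0.57 ((0.4714529812335968, -0.3492516875267029), (0.14378909766674042, 0.21402280032634735), 89.63595581054688)
[[0.36399999260902405, -0.41999998688697815], [0.578000009059906, -0.421999990940094], [0.5789999961853027, -0.27799999713897705], [0.36500000953674316, -0.2770000100135803]]
```

View pics/s5.png

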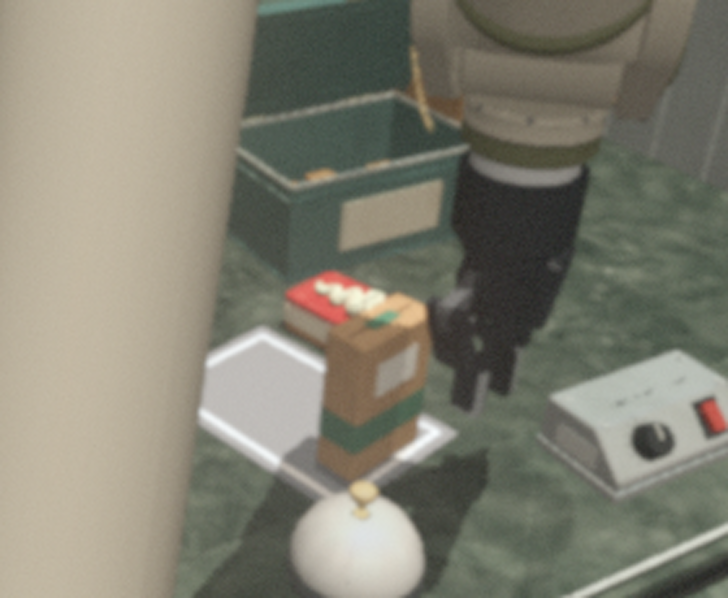

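Crop: the fingertips at (465,410) and (503,393) are at about z = 0.097 behind the carton's near face. The slice is clear of the outline and the carton still stands. I'll approach, then push slowly.

Request:
move_arm(plan=[[0,0,0,2.5,0,0,-0.3],[0,0,0,4.5,0,0,-0.3],[0,0,0,5.2,0,0,-0.3],[0,0,0,5.8,0,0,-0.3],[0,0,0,6.4,0,0,-0.3]])

```text
time_s: 11.6
position: [0.3736, -0.3472, 0.07]
tool_rot: [[1.0, 0.0, -0.0], [0.0, -1.0, 0.0], [-0.0, -0.0, -1.0]]
ft_force: [0.1, -0.9, 0.6]
grip_width: 0.0299
gripper_force: 0.2
```

Request:
move_arm(plan=[[0,0,0,0.5,0,0,-0.3],[0,0,0,1,0,0,-0.3],[0,0,0,1.5,0,0,-0.3],[0,0,0,2,0,0,-0.3],[0,0,0,2,0,0,-0.3]])

```text
time_s: 12.1
position: [0.3942, -0.3472, 0.0698]
tool_rot: [[1.0, 0.001, 0.0], [0.001, -1.0, -0.0], [0.0, 0.0, -1.0]]
ft_force: [0.8, -0.5, 0.5]
grip_width: 0.0298
gripper_force: 0.0
```

Run:
```python
from h import *
p=env.get_image("scene");tips(p,["slice","carton_foot","carton_top","carton_mid"])
cv2.imwrite("pics/s6.png",cv2.resize(p["color"][100:330,220:500],None,fx=2.6,fy=2.6,interpolation=cv2.INTER_CUBIC)[:,:,::-1])
s=env.observe();print(s["time_s"],s["ft_force"],s["position"])
```

```text
slice 0.68 [351.4 229. ] [ 0.5182 -0.4617]
carton_foot 0.95 [362.7 272.9] [ 0.3965 -0.3522]
carton_top 0.94 [348.8 214.3] [ 0.4415 -0.348 ]
carton_mid 0.95 [355.9 244.4] [ 0.4186 -0.3496]
12.35 [0.60415543 0.06332954 0.14952216] [ 0.39357519 -0.34713046  0.06981601]
```

View pics/s6.png

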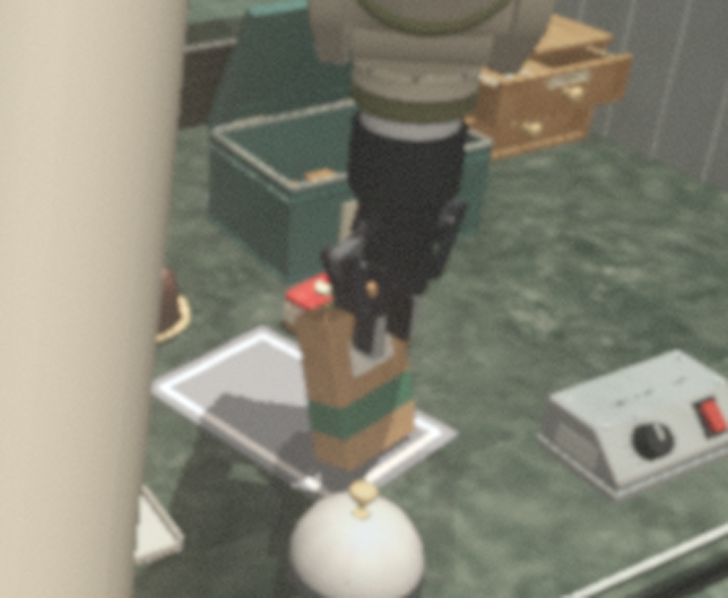

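The carton is tilting cleanly, with its foot still at (363,273) and its top moved to (349,214). I'll keep pushing.

Request:
move_arm(plan=[[0,0,0,0.5,0,0,-0.3],[0,0,0,1,0,0,-0.3],[0,0,0,1.5,0,0,-0.3],[0,0,0,2,0,0,-0.3],[0,0,0,2.5,0,0,-0.3]])

```text
time_s: 12.85
position: [0.4192, -0.3471, 0.0698]
tool_rot: [[1.0, 0.001, -0.0], [0.001, -1.0, 0.0], [-0.0, -0.0, -1.0]]
ft_force: [-0.0, 0.2, -1.0]
grip_width: 0.0298
gripper_force: 0.0
```

Request:
move_arm(plan=[[0,0,0,0,0,0,-0.3],[0,0,0,0,0,0,-0.3],[0,0,0,0,0,0,-0.3],[0,0,0,0,0,0,-0.3],[0,0,0,0,0,0,-0.3]])

```text
time_s: 13.35
position: [0.4186, -0.3472, 0.0698]
tool_rot: [[1.0, 0.0, -0.0], [0.0, -1.0, 0.0], [-0.0, -0.0, -1.0]]
ft_force: [-0.1, -1.0, -0.2]
grip_width: 0.0301
gripper_force: 0.0
```

Run:
```python
from h import *
p=env.get_image("scene");tips(p,["slice","carton_foot","carton_top","carton_mid"])
cv2.imwrite("pics/s7.png",cv2.resize(p["color"][100:330,220:500],None,fx=2.6,fy=2.6,interpolation=cv2.INTER_CUBIC)[:,:,::-1])
s=env.observe();print(s["time_s"],s["ft_force"],s["position"])
```

```text
slice 0.66 [351.4 227.6] [ 0.5222 -0.4665]
carton_top 0.96 [313.  237.8] [ 0.4309 -0.2384]
carton_mid 0.63 [333.1 248.1] [ 0.4403 -0.3067]
13.6 [-0.59350938  0.51936269 -0.61592278] [ 0.41870173 -0.34720807  0.06985646]
```

View pics/s7.png

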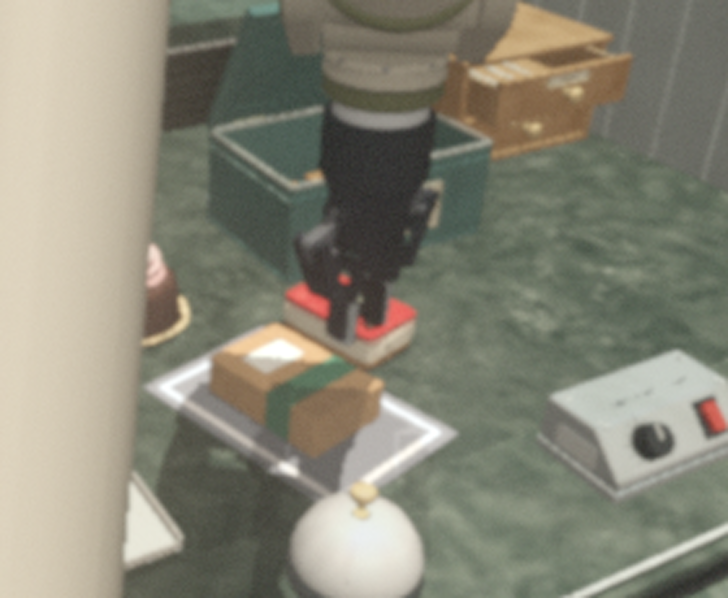

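The carton lies flat inside the outline, spanning about (210–380, 325–455) in the crop. I'll back the arm away and verify from above.

Request:
move_arm(plan=[[0,0,0,0,0,-4,-0.3],[0,0,0,-4,0,-8,-0.3],[0,0,0,-8,0,-10,-0.3],[0,0,0,-12,0,-10,-0.3],[0,0,0,-12,0,-10,-0.3]])

```text
time_s: 14.1
position: [0.2957, -0.3471, 0.1707]
tool_rot: [[1.0, -0.003, -0.0], [-0.003, -1.0, -0.001], [-0.0, 0.001, -1.0]]
ft_force: [0.2, -0.2, -0.8]
grip_width: 0.0301
gripper_force: 0.0
```

Run:
```python
from h import *
Z.update(carton_top=.018,carton_foot=.018,carton_mid=.018)
p=env.get_image("scene");tips(p,["slice","carton_foot","carton_top"])
p=env.get_image("top");tips(p,["carton_foot","carton_top"])
for n,z in(("slice",.034),("carton",.036),("bundt",0)):
    for r in env.outline_of(n,p)[:1]:
        cs,_=cv2.findContours(r["mask"].astype(np.uint8),cv2.RETR_EXTERNAL,cv2.CHAIN_APPROX_NONE)
        w=np.array([atz(p,u,z)[:2] for u in max(cs,key=len)[:,0].astype(float)],np.float32)
        rc=cv2.minAreaRect(w);print(n,round(r["conf"],2),rc);print(np.round(cv2.boxPoints(rc),3).tolist())
```

```text
slice 0.88 [354.2 229.4] [ 0.5127 -0.4653]
carton_foot 0.69 [356.9 259.8] [ 0.4182 -0.3579]
carton_top 0.66 [313.8 236.6] [ 0.5368 -0.3533]
carton_foot 0.63 [332.5 295.2] [ 0.417  -0.3469]
carton_top 0.6 [336.  232.7] [ 0.5388 -0.3567]
slice 0.82 ((0.5152620077133179, -0.46423274278640747), (0.07324445247650146, 0.10345758497714996), 89.86549377441406)
[[0.46299999952316284, -0.5009999871253967], [0.5669999718666077, -0.5009999871253967], [0.5669999718666077, -0.42800000309944153], [0.46399998664855957, -0.4269999861717224]]
carton 0.58 ((0.4772629737854004, -0.3513665497303009), (0.0803757905960083, 0.1205664798617363), 89.16252899169922)
[[0.41600000858306885, -0.39100000262260437], [0.5370000004768372, -0.3919999897480011], [0.5379999876022339, -0.31200000643730164], [0.4180000126361847, -0.3100000023841858]]
bundt 0.93 ((0.671927273273468, -0.3425842523574829), (0.1044529527425766, 0.1047099307179451), 43.612640380859375)
[[0.5979999899864197, -0.3409999907016754], [0.6700000166893005, -0.4169999957084656], [0.7459999918937683, -0.3440000116825104], [0.6740000247955322, -0.26899999380111694]]
```

All conditions are met with margin: carton ends within about 66 mm along and 2 mm across, slice at least 77 mm right, bundt unmoved.

```bash
python3 -c "
from rig import env
print(env.close_job())"
```

```text
the job is handed in; nothing more can be done
None
```

The job is handed in, with no verdict returned: at the last look the carton lay flat inside the outline, the slice stood upright about 77 mm right of its long axis, the bundt cake had not moved, and I did not re-measure the cookies.

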